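Open the detector case until its lid rests on the stop

TASK

Draw the bolt of the grey detector case fully back, then lift the lid by its handle and swing it open until it rests snugly against the rubber-tipped stop behind it. Lean on the stop only gently, leave the lid resting there, and do not disturb the things standing around the case.

Things in the scene. Friction and masses are not known exactly. Their poses are not given: they have to be found in the camera images.
- case: Grey plastic case fixed to the desk, 170 (x) by 280 (y) by 90 mm high, open-topped under its lid, holding smoke detectors. Origin at the centre of its underside; its x axis points away from the robot towards the hinge, y to the left, z up. A steel bracket 36 mm wide stands behind it (see stop_bracket); a bolt sits outside its right (-y) wall.
- lid (a joint): Angle of the lid, rad: 0 shut, growing as it opens up and away from the robot (about pi/2 upright). The lid is a panel 170 by 280 by 8 mm, 0.3 to 0.5 kg. Its hinge is stiff: 0.6 N m of friction, so it stays wherever it is left, also when leaning on the stop. It meets the stop somewhere between 1.5 and 1.9 rad; the stop's setting differs each time and is not told, it must be felt (or seen).
- lid_hinge (a point): Point on the hinge axis, mid-length: at (85, 0, 90.5) mm in the case's frame. The axis runs along the case's y.
- lid_handle (a point): Centre of the lid's handle: a round steel bar 12 mm thick and 100 mm long, along the case's y, carried by a leg at each end, 45 mm clear (axis to panel) above the lid's outer face. It lies 155 mm from the hinge (15 mm short of the lid's front edge) and 53 mm above the lid's underside. With the lid upright the bar is on the far side of the panel. The round bar can turn between the fingers.
- bolt (a joint): Travel of the bolt, m: 0 to 0.034, growing as it slides along the case's -y, outwards. Its plate lies over the lid's right edge and locks it; at 0.012 it is clear, at 0.034 it is fully back against its end. Sliding takes about 4 N.
- bolt_grip (a point): Centre of the bolt's upright steel grip, a block 16 mm (along the case's x) by 12 mm (y) by 40 mm high, reaching 17 mm above and 23 mm below this point. It can be pinched from above across x or pushed.
- stop_bracket (a point): Front face of the stop bracket at the height of the stop screw, 80 mm above the hinge, 62 mm behind it and 105 mm left of the case's middle. From here a screw with a 20 mm round rubber tip points towards the lid's outer face. The tip's face stands 32 to 56 mm in front of the bracket, depending on its setting. The tip is sprung, 5 N per mm, over 6 mm: pressing it with more than 20 N strains it.
- detector: Loose white smoke detector, 100 mm across, 44 mm high, left of the case; a bystander. Origin at the centre of its underside.
- hardhat: Loose white safety helmet, about 230 mm across, 148 mm high, further left; a bystander. Origin at the centre of its underside.
- mouse: Loose black computer mouse, 95 mm long, 58 mm wide, 32 mm high, behind the case; a bystander. Origin at the centre of its underside.

How it is judged (in metres and radians):
On the way, in this order (a step that is already met when the one before it is completed fails the run):
1. the bolt is drawn back while the lid is still shut (value of joint bolt above 0.028 m and value of joint lid below 0.15 rad), for 0.1 s.
2. the lid is lifted past half-way (value of joint lid above 0.9 rad), for 0.1 s.
3. the lid leans on the stop (contact force between lid and stop_tip above 1 N), for 0.2 s.
At the end, for the whole second after the job is handed in: The lid is at rest against the rubber stop, pressing it with more than 1 N (the stiff hinge keeps it there), and the bolt is still drawn back by more than 26 of its 34 mm (contact force between lid and stop_tip above 1 N and value of joint bolt above 0.026 m and velocity of joint lid between -0.05 and 0.05 rad/s); the robot touches nothing.
It fails at once if the lid is pressed or slammed against the stop with more than 20 N (contact force between lid and stop_tip above 20 N).
It fails at once if a bystander (detector, helmet or mouse) is shifted by more than 20 mm (distance of any of detector, hardhat, mouse from where it was at the start of the episode above 0.02 m).
It also fails if it takes over 64 s, if anything falls off the work surface, if the arm or the gripper's body presses on something with over 40 N, if the wrist force passes 120 N, or if a joint passes its speed limit or range.

ROBOT

A 6-joint arm with a two-finger parallel gripper is mounted at the origin on the work surface. World frame = base frame: x ahead of the robot, y to its left, z up, the work surface at z = 0. Lengths are in mm, angles in rad, forces in N, time in s.
With the tool pointing down it reaches from about 350 to 1000 mm from the base axis. Payload 7.1 kg.
Tool frame: the origin (TCP) lies at the very end of the fingers, on their centre line; the grasp point (between the pads) lies 19 mm behind it; z points along the fingers, y is the line along which they close (so a half turn about z gives the same grasp; the last joint's range is limited). The gripper opens to 85 mm and grips with 20 to 120 N. Pads are 22 mm wide; open, the fingers measure 114 mm over their backs; the gripper's body (76 mm by 85 mm) begins 54 mm behind the grasp point. The pads swing forward as they close: fully open they stand 13 mm farther back than shut.
Start: joints at [-1.142, 0.423, 1.63, -0, 1.089, -0.019], TCP at [270.629, -563.351, 231.319] pointing down, gripper open.
Joint ranges: [-3, 3], [-0.9, 2.11], [0.09, 2.58], [-1.31, 4.45], [0.11, 2.69], [-2.54, 2.54]. Speed limits (rad/s): [2.39, 2.39, 3.01, 3.14, 3.14, 3.14].

INTERFACE

Orientations are given as a rotation vector (axis times angle).
In Python, from workcell import bot gives the robot as it stands. The module is installed in compiled form; this text tells all that it offers.
- The arm moves only by the tool apply_moves, never from a script. Its argument "moves" is a list of rows, each a list of 6 numbers: the shift along the world's x, y, z in m, then the turn, a rotation vector about the world's x, y, z in rad. In form: [[x, y, z, rx, ry, rz], ...]. A call has 1 to 20 rows; each row shifts and turns the commanded pose from where the row before left it; what a row does not reach is not made up. A row lasts 1/8 s, in which the tool goes at most 62.5 mm and 10.7 degrees, less where a joint would pass 70% of its speed; a pose out of reach is approached as far as the arm can. A call with a gripper value outside its range is refused whole. "claw" is the gripper command: -1 is fully open, 1 is shut, values between are in proportion, set as the call begins (left out, the last holds). The fingers move at their own pace and stop on an object; "newtons" is the grip in N (left out, the last holds). Time passes only in rows, so rows that do not move let the fingers close. It gives the time, the measured TCP pose, the force, the opening and the grip force at its end, in the units of the state.
- bot.state(): the state, without advancing time (a new reading comes with each control period).
- bot.read_camera(name): name is "scene" or "top"; returns a dict with "image" (480x640x3 uint8, blue, green, red), "fx", "fy", "cx", "cy" (pixels), "pose" (4x4, takes a point from camera to world coordinates). Camera axes: x right, y down, z forward; pixel columns grow to the right and rows downward; lengths in mm; the calibration is good to about 2 mm. A picture is of the moment at which its call begins. There is no depth.
- bot.job_done(): hands the job in; it is judged then, once.
Trained networks look in the newest picture that a camera, given by its name, has taken for a name from the list of things; names that differ only in an ending like _2 or _b are one class to them, and where a whole thing is asked for, a point or a joint stands for the part that bears it (a point fixed in the world has none). Each returns a list of dicts, best first, with "score" (0 to 1); they miss things now and then, are a little off and sometimes report something else, mostly with a low value. They report only what shows in the picture. A call takes as long as a camera call.
- bot.recognise(query, camera): "point" ([x, y, z] in mm, in the coordinates of the camera as it stood for that picture, good to about 4 mm: the middle of the surface that is visible of it).
- bot.trace(query, camera): "mask" (480x640 bool, what is visible of it).
The state is a dict: "time": time; "joints": joint angles; "qvel": joint speeds; "joint_torque": joint torques, N m; "eef_pos": TCP position; "tool_rot": TCP orientation; "contact_force": force on the tool from outside, world axes, zero at the start; "torque": the same for the moment, N m; "grip_width": finger opening in mm; "grip_force": force on a finger pad.
Only numpy, scipy, OpenCV 4.12 (cv2) and the standard library are available. Lean on these libraries where they do the work, as an engineer would, in place of code of your own. Each camera call takes 0.05 s, during which the arm holds its last target. There are 200 camera calls.

## Working session

There is one attempt and no reset: what is moved stays moved. The work goes in short steps, Python scripts to look and compute and a tool call to move; the robot and the scene stay as the last step left them, time stands still between calls to the robot, and variables do not carry over. Pictures are saved under pics/ and viewed, at most 10 in all, crops included, and the job is handed in when it is done.

Besides the shell and the picture viewer there is one more tool, called in YAML: its name, and indented under it one key for each argument. apply_moves: Moves the arm, as the interface text tells. Its arguments: {"type":"object","properties":{"moves":{"type":"array","items":{"type":"array","items":{"type":"number"}}},"claw":{"type":"number"},"newtons":{"type":"number"}},"required":["moves"]}

```bash
mkdir -p pics
cat > h.py <<'E'
import numpy as np, cv2
from workcell import bot
def look(cam,names):
    d=bot.read_camera(cam); P=np.array(d["pose"])
    for n in names:
        for r in bot.recognise(n,cam)[:2]:
            p=np.array(r["point"]); w=P[:3,:3]@p+P[:3,3]
            px=(d["fx"]*p[0]/p[2]+d["cx"],d["fy"]*p[1]/p[2]+d["cy"])
            print(cam,n,round(r["score"],2),w.round(0),np.round(px))
    return d
def ray(d,u,v,z):
    P=np.array(d["pose"]); r=P[:3,:3]@np.array([(u-d["cx"])/d["fx"],(v-d["cy"])/d["fy"],1]);o=P[:3,3]
    return o+r*(z-o[2])/r[2]
def proj(d,w):
    P=np.linalg.inv(np.array(d["pose"])); p=P[:3,:3]@np.array(w)+P[:3,3]
    return d["fx"]*p[0]/p[2]+d["cx"],d["fy"]*p[1]/p[2]+d["cy"]
E
python3 - <<'E'
from h import *
for c in("scene","top"):
    d=look(c,["case","lid","lid_handle","bolt_grip","detector","hardhat","mouse","stop_bracket"])
    cv2.imwrite(f"pics/{c}0.png",d["image"]); print(np.array(d["pose"]).round(2).tolist(),d["fx"])
print(bot.state())
E
```

```text
scene case 0.62 [552. -88.  95.] [211. 240.]
scene lid 0.81 [ 503. -103.  100.] [212. 224.]
scene lid_handle 0.73 [507. -97.  95.] [213. 227.]
scene bolt_grip 0.84 [ 511. -270.  113.] [145. 214.]
scene bolt_grip 0.47 [ 504. -102.   99.] [212. 225.]
scene detector 0.77 [534. 121.  26.] [299. 267.]
scene hardhat 0.83 [521. 338.  93.] [392. 254.]
scene mouse 0.9 [ 657. -204.   24.] [153. 286.]
scene mouse 0.54 [ 505. -272.  107.] [145. 215.]
scene stop_bracket 0.92 [546. -83.  91.] [214. 239.]
[[-0.18, 0.66, -0.73, 1345.2], [0.98, 0.12, -0.13, 320.86], [0.0, -0.74, -0.67, 873.01], [0.0, 0.0, 0.0, 1.0]] 487.7073091253232
top case 0.72 [503. -92. 101.] [423. 258.]
top lid 0.75 [503. -98.  98.] [426. 258.]
top lid_handle 0.6 [ 501. -100.   97.] [426. 259.]
top bolt_grip 0.74 [ 497. -258.  108.] [493. 261.]
top detector 0.74 [506. 118.  33.] [334. 261.]
top hardhat 0.85 [439. 328. 117.] [246. 282.]
top mouse 0.72 [ 648. -200.   33.] [456. 208.]
top stop_bracket 0.58 [502. -87.  98.] [421. 258.]
top stop_bracket 0.51 [440. 328. 117.] [246. 282.]
[[0.01, -0.98, 0.19, 318.54], [-1.0, -0.01, -0.01, 172.07], [0.01, -0.19, -0.98, 1168.04], [0.0, 0.0, 0.0, 1.0]] 451.5560380753227
{'time': 0.9, 'joints': array([-1.14198611e+00,  4.23100428e-01,  1.62987826e+00, -1.52842741e-05,
        1.08860787e+00, -1.90123380e-02]), 'qvel': array([ 7.12610753e-05, -2.06825542e-04, -2.30086634e-05, -1.54051652e-03,
        2.37637271e-03, -7.93418782e-04]), 'joint_torque': array([-8.65593356e-04, -5.57333672e+01, -2.82143354e+01, -8.07923925e-05,
        7.54464327e-04, -7.43940461e-06]), 'eef_pos': array([ 270.63758317, -563.35883416,  231.32735107]), 'tool_rot': array([ 3.06315631e+00,  6.97583707e-01, -1.88798526e-05]), 'contact_force': array([-0.0597273 , -0.34332317,  0.45345254]), 'torque': array([ 0.02614403, -0.00974955, -0.01858255]), 'grip_force': 0.0, 'grip_width': 85.39241513084991}
```

View pics/scene0.png

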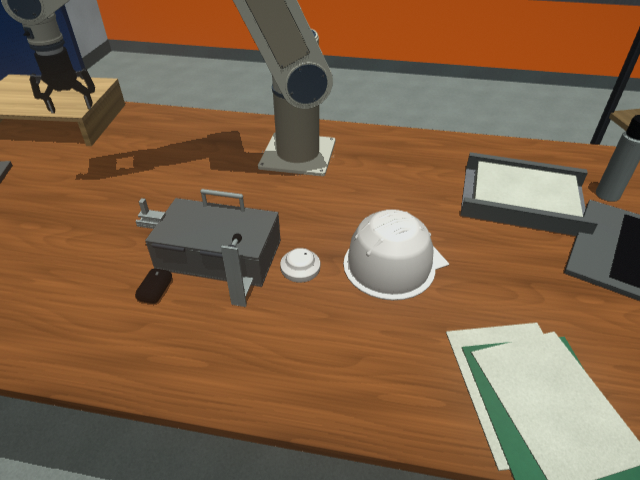

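View pics/top0.png

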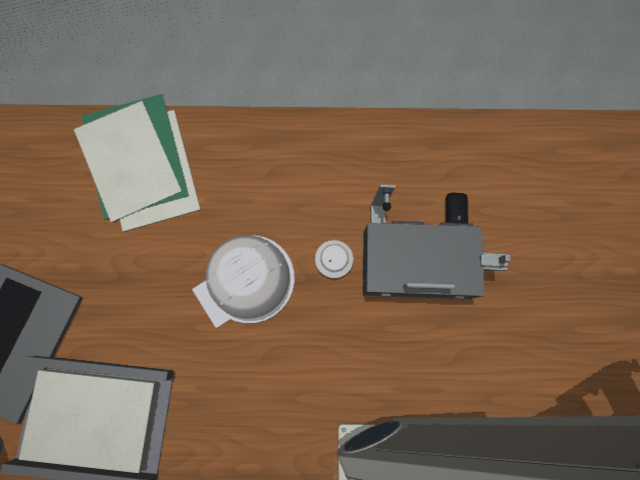

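The scene view shows the case at about (212,240), with the handle at (222,198), the bolt at (147,213), the bracket at (237,275), the detector at (300,264) and the mouse at (153,286). The top view shows the lid from (366,224) to (483,298), the handle at (430,287), the bolt at (496,261) and the stop screw at (387,200).

Run:
```python
from h import *
a=bot.read_camera("top"); b=bot.read_camera("scene")
A=cv2.resize(a["image"][175:315,350:520],None,fx=4.5,fy=4.2,interpolation=cv2.INTER_CUBIC)
A=cv2.resize(a["image"][175:315,350:520],None,fx=4,fy=4,interpolation=cv2.INTER_CUBIC)
B=cv2.resize(b["image"][180:310,130:300],None,fx=4,fy=4,interpolation=cv2.INTER_CUBIC)
cv2.imwrite("pics/A.png",A);cv2.imwrite("pics/B.png",B)
```

```text
(no output)
```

View pics/A.png

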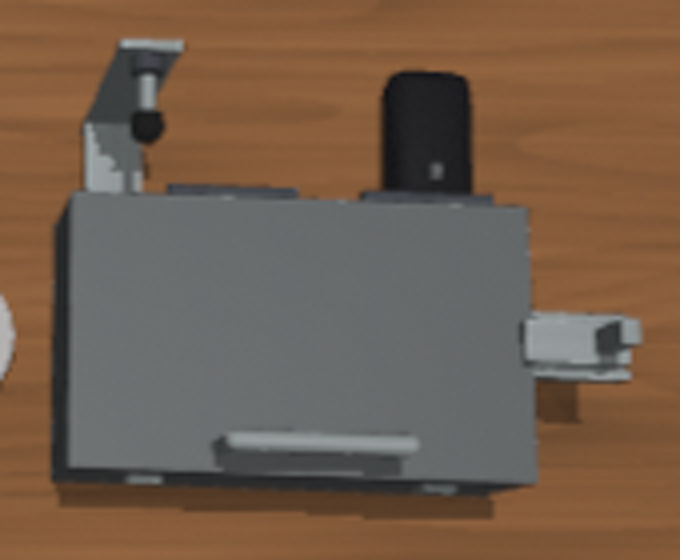

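View pics/B.png

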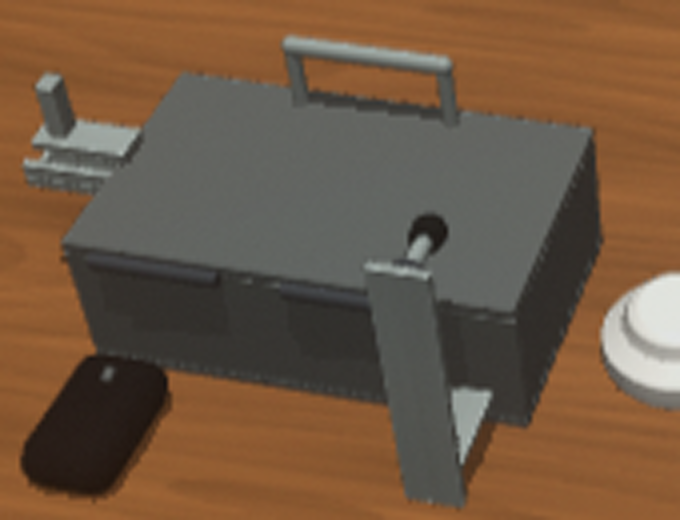

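Run:
```python
from h import *
from scipy.optimize import least_squares
a=bot.read_camera("top"); b=bot.read_camera("scene")
T=lambda u,v:np.array((350+(u+.5)/4-.5,175+(v+.5)/4-.5)); S=lambda u,v:np.array((130+(u+.5)/4-.5,180+(v+.5)/4-.5))
L=[(85,140),(85,-140),(-85,-140),(-85,140)]
t=[(70,195),(528,208),(537,483),(68,468)]; s=[(518,314),(63,245),(183,73),(592,128)]
def f(p,both=3):
    c,q=np.cos(p[2]),np.sin(p[2]);r=[]
    for (x,y),tt,ss in zip(L,t,s):
        w=[p[0]+c*x-q*y,p[1]+q*x+c*y,98.5]
        if both&1:r+=list(proj(a,w)-T(*tt))
        if both&2:r+=list(proj(b,w)-S(*ss))
    return np.array(r)
for m in(1,2,3):
    o=least_squares(f,[505,-100,0],args=(m,),x_scale=[1,1,.01]);print(o.x.round(3),o.fun.round(1))
p=o.x;c,q=np.cos(p[2]),np.sin(p[2])
def tri(tt,ss):
    return least_squares(lambda w:np.r_[proj(a,w)-T(*tt),proj(b,w)-S(*ss)],[500,-100,100])
def loc(w): d=w[:2]-p[:2]; return np.array([c*d[0]+q*d[1],-q*d[0]+c*d[1],w[2]]).round(1)
for n,tt,ss in[("hR",(418,445),(287,43)),("hL",(225,440),(450,63)),("grip",(630,331),(48,78)),("tip",(147,127),(428,233))]:
    w=tri(tt,ss);print(n,w.x.round(1),w.fun.round(1),"case frame",loc(w.x))
```

```text
[ 5.01509e+02 -9.64510e+01 -2.30000e-02] [-0.2 -0.8 -0.1 -0.4  0.5  0.6 -0.3  0.6]
[ 5.0583e+02 -9.5309e+01 -2.0000e-02] [-0.  -0.2 -0.7  0.  -0.4 -0.1  1.2  0. ]
[ 5.02866e+02 -9.63140e+01 -2.20000e-02] [-0.3 -1.3 -0.2 -1.1 -0.2 -1.  -0.5 -1.   0.5 -0.1 -0.3 -0.9 -0.3  0.1
  1.1 -0.7]
hR [ 431.4 -149.   143.8] [-0.2  0.1 -0.3 -0.1] case frame [-70.3 -54.2 143.8]
hL [433.7 -40.4 144.7] [ 0.4 -0.1  0.5  0.1] case frame [-70.4  54.4 144.7]
grip [ 498.  -274.2  148.4] [ 0.3 -0.1  0.3  0.1] case frame [  -1.  -177.9  148.4]
tip [610.9   4.2 168.5] [ 0.3 -0.1  0.3  0. ] case frame [105.8 102.9 168.5]
```

The fit holds: the case is at (503, -96), yaw -0.022, and the handle and grip heights match the given sizes. I'll move above the bolt grip with the fingers closing across the case's x.

apply_moves:
  moves:
    - [0.0228,0.0289,-0.003,0,0,0.11]
    - [0.0228,0.0289,-0.003,0,0,0.11]
    - [0.0228,0.0289,-0.003,0,0,0.11]
    - [0.0228,0.0289,-0.003,0,0,0.11]
    - [0.0228,0.0289,-0.003,0,0,0.11]
    - [0.0228,0.0289,-0.003,0,0,0.11]
    - [0.0228,0.0289,-0.003,0,0,0.11]
    - [0.0228,0.0289,-0.003,0,0,0.11]
    - [0.0228,0.0289,-0.003,0,0,0.11]
    - [0.0228,0.0289,-0.003,0,0,0.11]
    - [0,0,0,0,0,0]
    - [0,0,0,0,0,0]
  claw: -0.2
  newtons: 40

```text
time: 2.6
eef_pos: [498.5, -274.5, 201.3]
tool_rot: [-2.247, -2.195, 0.0]
contact_force: [0.1, -0.2, 0.2]
grip_width: 51.3
grip_force: 0.0
```

apply_moves:
  moves:
    - [0,0,-0.02,0,0,0]
    - [0,0,-0.02,0,0,0]
    - [0,0,-0.02,0,0,0]
    - [0,0,-0.01,0,0,0]
    - [0,0,-0.009,0,0,0]
    - [0,0,0,0,0,0]

```text
time: 3.35
eef_pos: [498.3, -274.6, 122.1]
tool_rot: [-2.247, -2.195, 0.0]
contact_force: [-1.3, -0.1, 0.4]
grip_width: 51.3
grip_force: 0.0
```

apply_moves:
  moves:
    - [0,0,0,0,0,0]
    - [0,0,0,0,0,0]
    - [0,0,0,0,0,0]
    - [0,0,0,0,0,0]
    - [0,0,0,0,0,0]
  claw: 1

```text
time: 3.98
eef_pos: [498.1, -274.5, 123.0]
tool_rot: [-2.246, -2.196, 0.001]
contact_force: [-4.0, -1.1, 5.1]
grip_width: 15.2
grip_force: 41.5
```

Gripped at 15 mm, which matches the 16 mm block. Next I draw it back along the case's -y.

apply_moves:
  moves:
    - [0,-0.005,0,0,0,0]
    - [0,-0.005,0,0,0,0]
    - [0,-0.005,0,0,0,0]
    - [-0.0005,-0.005,0,0,0,0]
    - [0,-0.005,0,0,0,0]
    - [0,-0.004,0,0,0,0]
    - [-0.0003,-0.003,0,0,0,0]
    - [0,-0.001,0,0,0,0]
    - [0,0,0,0,0,0]

```text
time: 5.1
eef_pos: [497.2, -305.1, 122.8]
tool_rot: [-2.245, -2.192, -0.002]
contact_force: [-2.5, 10.2, 8.7]
grip_width: 15.0
grip_force: 41.9
```

apply_moves:
  moves:
    - [0,-0.002,0,0,0,0]
    - [0,-0.002,0,0,0,0]
    - [0,-0.002,0,0,0,0]
    - [0,0,0,0,0,0]

```text
time: 5.6
eef_pos: [496.9, -306.1, 122.3]
tool_rot: [-2.24, -2.186, -0.009]
contact_force: [1.8, 33.5, 13.7]
grip_width: 15.0
grip_force: 42.6
```

apply_moves:
  moves:
    - [0,0.003,0,0,0,0]
    - [0,0.002,0,0,0,0]

```text
time: 5.85
eef_pos: [497.1, -305.5, 122.8]
tool_rot: [-2.243, -2.194, -0.001]
contact_force: [-3.4, 7.6, 7.9]
grip_width: 15.1
grip_force: 41.8
```

apply_moves:
  moves:
    - [0,0,0,0,0,0]
    - [0,0,0,0,0,0]
    - [0,0,0,0,0,0]
    - [0,0,0.02,0,0,0]
    - [0,0,0.03,0,0,0]
    - [0,0,0.03,0,0,0]
    - [0,0,0.03,0,0,0]
    - [0,0,0,0,0,0]
  claw: -0.2

```text
time: 6.85
eef_pos: [499.1, -309.5, 234.8]
tool_rot: [2.244, 2.192, 0.002]
contact_force: [-0.4, -0.3, -0.9]
grip_width: 51.4
grip_force: 0.0
```

Run:
```python
from h import *
b=bot.read_camera("scene")
cv2.imwrite("pics/C.png",cv2.resize(b["image"][150:310,100:300],None,fx=3.5,fy=3.5,interpolation=cv2.INTER_CUBIC))
print(bot.state()["contact_force"],bot.state()["eef_pos"])
c,q=np.cos(-.022),np.sin(-.022)
for y in(-178,-206,-212): 
    u=proj(b,[502.9+c*-1-q*y,-96.3+q*-1+c*y,148]);print(y,np.round([(u[0]-100)*3.5,(u[1]-150)*3.5]))
```

```text
[-0.29939607  0.01647353 -1.25018049] [ 498.20487888 -308.89758864  233.11557404]
-178 [147. 173.]
-206 [110. 168.]
-212 [102. 167.]
```

View pics/C.png

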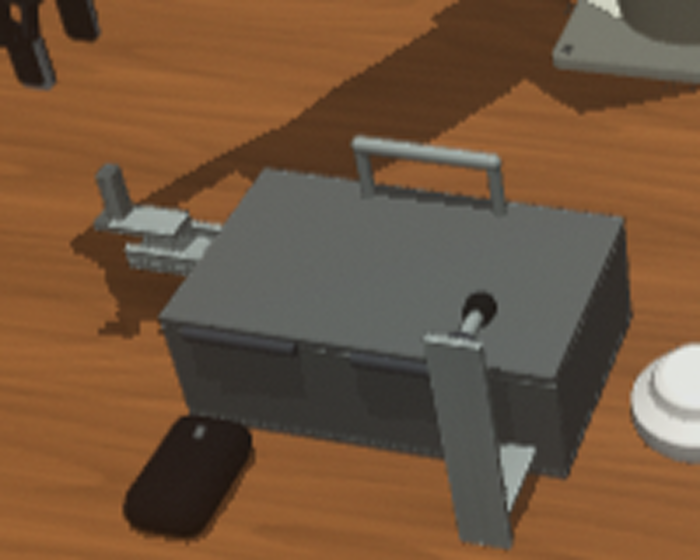

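The grip now sits at about (108,168), roughly 30 mm back. I'll check the travel to sub-pixel accuracy.

Run:
```python
from h import *
c,q=np.cos(-.022),np.sin(-.022)
W=lambda y:[502.9-c-q*y,-96.3-q+c*y,143]
for cam in("scene","top"):
    d=bot.read_camera(cam); I0=cv2.resize(cv2.imread(f"pics/{cam}0.png"),None,fx=8,fy=8,interpolation=cv2.INTER_CUBIC);I1=cv2.resize(d["image"],None,fx=8,fy=8,interpolation=cv2.INTER_CUBIC)
    u,v=(np.array(proj(d,W(-178)))*8).astype(int); e=(np.array(proj(d,W(-212)))-proj(d,W(-178)))*8
    t=I0[v-48:v+40,u-40:u+40]; R=I1[v-148:v+140,u-400:u+400]
    m=cv2.matchTemplate(R,t,cv2.TM_CCOEFF_NORMED);_,s,_,l=cv2.minMaxLoc(m)
    sh=np.array([l[0]-360,l[1]-100]);print(cam,s,sh/8,e/8,"travel",34*sh@e/(e@e))
print(bot.state()["eef_pos"])
```

```text
scene 0.7289175987243652 [-11.5    -1.875] [-12.8488029  -1.759552 ] travel 30.537616992204967
top 0.7443015575408936 [13.25   0.375] [14.69991835  0.44736779] travel 30.64444261146883
[ 497.25044199 -308.18078279  231.34495586]
```

Both views give about 30.6 mm of travel, which is above 28 and the tool felt the end stop. Next is the handle.

apply_moves:
  moves:
    - [-0.013,0.0427,0,0,0,0]
    - [-0.013,0.0427,0,0,0,0]
    - [-0.013,0.0427,-0.01,0,0,0]
    - [-0.013,0.0427,-0.01,0,0,0]
    - [-0.0125,0.0427,-0.01,0,0,0]
    - [0,0,0,0,0,0]
    - [0,0,0,0,0,0]

```text
time: 7.88
eef_pos: [433.4, -95.0, 201.9]
tool_rot: [-2.246, -2.196, 0.001]
contact_force: [0.3, 0.4, 0.1]
grip_width: 50.9
grip_force: 0.0
```

apply_moves:
  moves:
    - [0,0,-0.02,0,0,0]
    - [0,0,-0.02,0,0,0]
    - [0,0,-0.02,0,0,0]
    - [0,0,-0.015,0,0,0]
    - [0,0,0,0,0,0]
    - [0,0,0,0,0,0]

```text
time: 8.62
eef_pos: [433.8, -95.2, 127.7]
tool_rot: [2.247, 2.195, 0.0]
contact_force: [0.1, 0.0, 0.0]
grip_width: 51.4
grip_force: 0.0
```

apply_moves:
  moves:
    - [0,0,0,0,0,0]
    - [0,0,0,0,0,0]
    - [0,0,0,0,0,0]
    - [0,0,0,0,0,0]
    - [0,0,0,0,0,0]
    - [0,0,0,0,0,0]
  claw: 1
  newtons: 30

```text
time: 9.38
eef_pos: [432.9, -94.9, 127.8]
tool_rot: [-2.246, -2.196, 0.001]
contact_force: [-3.2, -0.0, 6.1]
grip_width: 10.6
grip_force: 29.2
```

Bar gripped at 11 mm. I'll lift along the arc to about 0.5 rad and check.

apply_moves:
  moves:
    - [0.003,0,0.0076,0,0,0]
    - [0.0031,-0.0001,0.0076,0,0,0]
    - [0.0075,-0.0002,0.0145,0,0,0]
    - [0.009,-0.0002,0.0137,0,0,0]
    - [0.0103,-0.0002,0.0127,0,0,0]
    - [0.0115,-0.0003,0.0116,0,0,0]

```text
time: 10.12
eef_pos: [473.8, -95.9, 195.0]
tool_rot: [-2.241, -2.192, 0.01]
contact_force: [-14.0, -6.4, 2.8]
grip_width: 11.0
grip_force: 29.6
```

apply_moves:
  moves:
    - [0.0126,-0.0003,0.0104,0,0,0]
    - [0.0136,-0.0003,0.0091,0,0,0]
    - [0.0144,-0.0003,0.0077,0,0,0]
    - [0.0151,-0.0003,0.0062,0,0,0]
    - [0.0157,-0.0003,0.0047,0,0,0]
    - [0,0,0,0,0,0]

```text
time: 10.88
eef_pos: [550.8, -98.0, 235.6]
tool_rot: [2.244, 2.194, 0.002]
contact_force: [-2.6, -3.7, 9.3]
grip_width: 10.8
grip_force: 31.0
```

apply_moves:
  moves:
    - [0.0161,-0.0004,0.0031,0,0,0]
    - [0.0163,-0.0004,0.0015,0,0,0]
    - [0.0164,-0.0004,-0.0002,0,0,0]
    - [0.0081,-0.0002,-0.0008,0,0,0]
    - [0.0081,-0.0002,-0.001,0,0,0]
    - [0,0,0,0,0,0]

```text
time: 11.62
eef_pos: [615.1, -99.4, 237.1]
tool_rot: [2.245, 2.194, 0.001]
contact_force: [-1.3, -4.4, 3.6]
grip_width: 10.6
grip_force: 31.0
```

Run:
```python
from h import *
b=bot.read_camera("scene")
cv2.imwrite("pics/D.png",cv2.resize(b["image"][120:310,130:330],None,fx=3,fy=3,interpolation=cv2.INTER_CUBIC))
```

```text
(no output)
```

View pics/D.png

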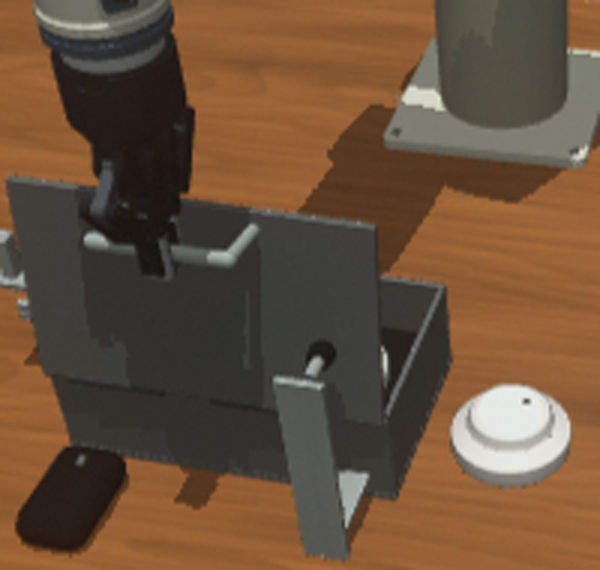

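The lid is held by the bar, nearly upright, with the stop tip at (320,355) still clear of it. From here I approach slowly and watch the force.

apply_moves:
  moves:
    - [0.002,0,-0.0004,0,0,0]
    - [0.002,0,-0.0004,0,0,0]
    - [0.002,-0.0001,-0.0004,0,0,0]
    - [0.002,0,-0.0004,0,0,0]
    - [0.002,0,-0.0004,0,0,0]
    - [0.002,-0.0001,-0.0004,0,0,0]
    - [0.002,0,-0.0004,0,0,0]
    - [0.002,-0.0001,-0.0004,0,0,0]

```text
time: 12.68
eef_pos: [629.8, -99.7, 233.5]
tool_rot: [2.247, 2.195, -0.001]
contact_force: [-4.0, -4.7, 5.6]
grip_width: 10.5
grip_force: 31.4
```

apply_moves:
  moves:
    - [0.002,0,-0.0006,0,0,0]
    - [0.002,0,-0.0006,0,0,0]

```text
time: 12.92
eef_pos: [633.8, -99.8, 232.1]
tool_rot: [2.247, 2.195, -0.001]
contact_force: [-4.0, -5.3, 5.0]
grip_width: 10.7
grip_force: 31.5
```

apply_moves:
  moves:
    - [0.0015,0,-0.0005,0,0,0]
    - [0.0015,-0.0001,-0.0005,0,0,0]

```text
time: 13.18
eef_pos: [636.6, -99.9, 231.1]
tool_rot: [2.247, 2.195, -0.001]
contact_force: [-3.2, -4.8, 4.1]
grip_width: 10.5
grip_force: 31.7
```

apply_moves:
  moves:
    - [0.0015,0,-0.0006,0,0,0]
    - [0.0015,-0.0001,-0.0006,0,0,0]

```text
time: 13.42
eef_pos: [639.8, -100.0, 230.0]
tool_rot: [2.247, 2.195, -0.001]
contact_force: [-3.9, -4.3, 4.9]
grip_width: 10.6
grip_force: 31.7
```

apply_moves:
  moves:
    - [0.0015,0,-0.0006,0,0,0]
    - [0.0015,-0.0001,-0.0006,0,0,0]

```text
time: 13.68
eef_pos: [642.9, -100.1, 228.8]
tool_rot: [2.247, 2.195, -0.001]
contact_force: [-2.6, -4.3, 4.5]
grip_width: 10.4
grip_force: 31.8
```

apply_moves:
  moves:
    - [0.0015,0,-0.0006,0,0,0]
    - [0.0015,-0.0001,-0.0006,0,0,0]

```text
time: 13.92
eef_pos: [645.8, -100.2, 227.7]
tool_rot: [2.247, 2.195, -0.001]
contact_force: [-5.3, -3.0, 6.4]
grip_width: 10.7
grip_force: 31.9
```

Run:
```python
from h import *
b=bot.read_camera("scene");a=bot.read_camera("top");print(bot.state()["eef_pos"],bot.state()["contact_force"])
B=cv2.resize(b["image"][190:290,180:280],None,fx=4,fy=4,interpolation=cv2.INTER_CUBIC)
A=cv2.resize(a["image"][160:260,340:440],None,fx=4,fy=4,interpolation=cv2.INTER_CUBIC)
cv2.imwrite("pics/E.png",np.hstack([B,A]))
```

```text
[ 645.90645287 -100.16700233  227.67739982] [-3.75954535 -4.76812634  4.85969588]
```

View pics/E.png

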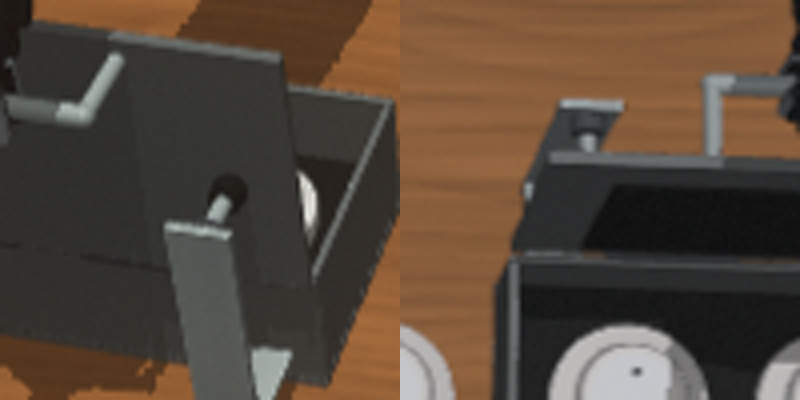

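The lid (right half, edge at row 157) is close to the tip at (590,130), and there is no clear contact force yet. I'll continue in small steps.

apply_moves:
  moves:
    - [0.001,0,-0.0005,0,0,0]
    - [0.001,0,-0.0005,0,0,0]
    - [0,0,0,0,0,0]

```text
time: 14.4
eef_pos: [647.7, -100.2, 226.8]
tool_rot: [2.247, 2.195, -0.001]
contact_force: [-5.9, -5.8, 6.7]
grip_width: 10.9
grip_force: 32.1
```

apply_moves:
  moves:
    - [0.001,0,-0.0005,0,0,0]
    - [0.001,-0.0001,-0.0005,0,0,0]
    - [0,0,0,0,0,0]

```text
time: 14.78
eef_pos: [649.5, -100.3, 226.0]
tool_rot: [2.247, 2.195, -0.002]
contact_force: [-6.1, -4.1, 8.7]
grip_width: 10.5
grip_force: 32.3
```

apply_moves:
  moves:
    - [0.001,0,-0.0005,0,0,0]
    - [0,0,0,0,0,0]

```text
time: 15.02
eef_pos: [650.3, -100.3, 225.7]
tool_rot: [-2.247, -2.196, 0.002]
contact_force: [-7.5, -4.0, 9.5]
grip_width: 10.6
grip_force: 32.4
```

Run:
```python
from h import *
F=[]
for i in range(8):
    bot.read_camera("top"); s=bot.state(); F.append(np.r_[s["contact_force"],s["torque"],s["eef_pos"]])
print(np.mean(F,0).round(2),np.std(F,0).round(2))
```

```text
[-7.0300e+00 -4.4600e+00  9.3800e+00 -6.4000e-01  1.3500e+00 -8.0000e-02
  6.5032e+02 -1.0028e+02  2.2566e+02] [0.58 0.36 0.35 0.04 0.02 0.02 0.02 0.01 0.01]
```

Contact is clear: about 4.5 N extra along the arc, so roughly 9 N on the tip. I'll release with a small opening and withdraw straight up.

apply_moves:
  moves:
    - [0,0,0,0,0,0]
    - [0,0,0,0,0,0]
    - [0,0,0,0,0,0]
    - [0,0,0,0,0,0]
  claw: 0.3

```text
time: 15.92
eef_pos: [651.2, -99.5, 224.0]
tool_rot: [-2.247, -2.196, -0.0]
contact_force: [-0.3, 0.4, -0.5]
grip_width: 30.0
grip_force: 0.0
```

Run:
```python
from h import *
F=[]
for i in range(4):
    bot.read_camera("top"); s=bot.state(); F.append(np.r_[s["contact_force"],s["eef_pos"]])
print(np.mean(F,0).round(2))
```

```text
[ 4.3000e-01 -1.9000e-01  4.8000e-01  6.5115e+02 -9.9660e+01  2.2409e+02]
```

apply_moves:
  moves:
    - [0,0,0.01,0,0,0]
    - [0,0,0.015,0,0,0]
    - [0,0,0.02,0,0,0]
    - [0,0,0.03,0,0,0]
    - [0,0,0.04,0,0,0]
    - [0,0,0,0,0,0]
    - [0,0,0,0,0,0]

```text
time: 17.0
eef_pos: [651.0, -99.7, 340.0]
tool_rot: [2.246, 2.195, 0.001]
contact_force: [-0.6, -0.7, -0.6]
grip_width: 29.8
grip_force: 0.0
```

Run:
```python
from h import *
s=bot.state();print(s["contact_force"],s["eef_pos"])
b=bot.read_camera("scene");a=bot.read_camera("top")
B=cv2.resize(b["image"][160:310,100:250],None,fx=2.66,fy=2.66,interpolation=cv2.INTER_CUBIC)
A=cv2.resize(a["image"][160:260,340:440],None,fx=3.99,fy=3.99,interpolation=cv2.INTER_CUBIC)
cv2.imwrite("pics/F.png",np.hstack([B,A]))
```

```text
[-0.61663448 -0.70927625 -0.62357468] [650.97701651 -99.74035799 339.95071121]
```

View pics/F.png

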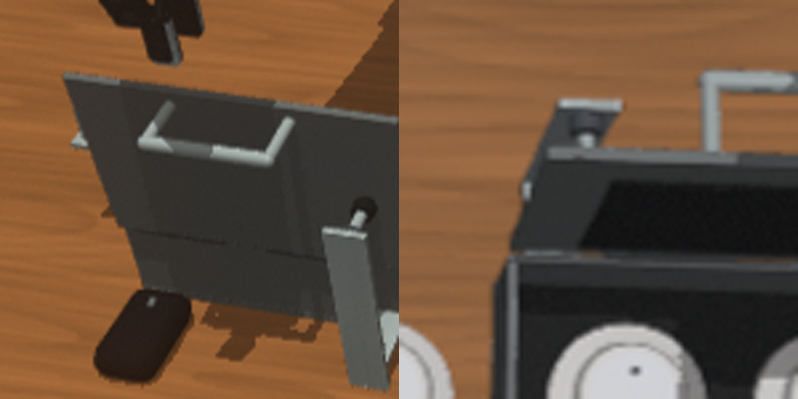

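The lid stays put with its rear face against the tip. Geometry (θ≈1.63, contact predicted at about 1.61) and the force reading agree, so I'm handing in.

```bash
python3 -c "
from workcell import bot
print(bot.job_done())"
```

```text
the job is handed in; nothing more can be done
None
```

I drew the bolt back about 31 mm and left the lid open at about 1.63 rad against the rubber stop, having pressed it at an estimated 9 N. The gripper is clear, I saw no bystander move, and the job is handed in with no verdict returned.

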